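# Start the settling timer, then hold the deflecting magnet four clicks in

## Robot

A 6-joint arm with a two-finger parallel gripper is mounted at the origin on the work surface. World frame = base frame: x ahead of the robot, y to its left, z up, the work surface at z = 0. Lengths are in m, angles in rad, forces in N, time in s.
With the tool pointing down it reaches from about 0.25 to 0.8 m from the base axis. Payload 8.5 kg.
Tool frame: the origin (TCP) lies on the centre line of the jaws, within the pads' length; the fingertips stand 14 mm ahead of it and the grasp point (between the pads) lies 5 mm behind it (arm.tip_extent is the distance from the TCP to the fingertips, in m); z points along the fingers, y is the line along which they close (so a half turn about z gives the same grasp; the last joint's range is limited). The gripper opens to 85 mm and grips with 20 to 120 N. Pads are 22 mm wide; open, the fingers measure 114 mm over their backs; the gripper's body (76 mm by 85 mm) begins 54 mm behind the grasp point. The pads swing forward as they close: fully open they stand 13 mm farther back than shut.
Start: joints at [1.332, 0.238, -0.013, 1.319, 0, 1.571], TCP at [0.124, 0.51, 0.245] pointing down, gripper open.
Joint ranges: [-2.66, 2.66], [-1.03, 1.9], [-1.14, 1.46], [-1.82, 2.27], [-1.45, 1.34], [-3.14, 3.14]. Speed limits (rad/s): [2.22, 2.22, 2.79, 3.14, 3.14, 3.14].

## Interface

Orientations are given as a unit quaternion [x, y, z, w].
In Python, from workcell import arm, effector, readout, eyes gives the robot as it stands. Calls block until the motion is done:
- arm.goto(position, orientation): joint-space move of the TCP to a pose.
- arm.move_straight(position, attitude=None, feed=0.15, threshold=None): straight line of the TCP; attitude=None keeps the orientation; feed is the mean speed in m/s. With threshold (N) it stops when the force on the tool has changed by that much, and returns True; else False.
- arm.move_joints(angles): joint-space move.
- effector.set_gripper(opening, strength=None): opening from 0.0 (shut) to 1.0 (fully open); strength is the grip in N (None keeps the last); returns when the fingers have stopped.
- arm.pause(seconds).
- arm.solve_ik(position, orientation): joint angles nearest the present ones, or None.
- readout.observe(): the state.
- eyes.get_image(name): name is "scene" or "top" or "wrist"; returns a dict with "img" (384x512x3 uint8, blue, green, red), "camera_matrix" (3x3 intrinsics, pixels), "cam_to_world" (4x4, takes a point from camera to world coordinates). Camera axes: x right, y down, z forward; pixel columns grow to the right and rows downward; lengths in m; the calibration is good to about 2 mm. A picture is of the moment at which its call begins. There is no depth.
A pose or a line that the arm cannot do raises arm.PlanningError and nothing moves.
- arm.hand_in(): hands the job in; it is judged then, once.
The state is a dict: "t": time; "qpos": joint angles; "qvel": joint speeds; "joint_efforts": joint torques, N m; "eef_pos": TCP position; "tool_rot": TCP orientation; "ft_force": force on the tool from outside, world axes, zero at the start; "moment": the same for the moment, N m; "grip_width": opening from 0.0 (shut) to 1.0 (fully open); "grasp_force": force on a finger pad.
Only numpy, scipy, OpenCV 4.12 (cv2) and the standard library are available. Lean on these libraries where they do the work, as an engineer would, in place of code of your own. Each camera call takes 0.05 s, during which the arm holds its last target. There are 200 camera calls.

## Task

Check how the compass card settles: start the settling timer by pressing its push button fully down and letting it spring back up, then take the upright black grip of the ratchet lever on the compass stand and swing the lever away from its rest stop by exactly four clicks, never on past a fifth. The lever springs back if let go, so finish while still holding the grip, still, with the spring pawl between the fourth and the fifth brass stud; leave the loose things on the bench where they stand.

Things in the scene. Friction and masses are not known exactly. Their poses are not given: they have to be found in the camera images.
- stand: compass stand, fixed: dark steel base plate 12 mm thick, x -135 to +195 mm, y -85 to +85 mm in its frame, with an aluminium lever pivot post (top 48 mm up) and, 130 mm along +x, a grey compass bowl 116 mm across, 77 mm high. Origin on the lever's pivot axis at bench height, z up. The lever side (-x) faces roughly to the robot
- lever (a joint): angle of the ratchet lever (flat steel bar 20 mm wide, top 65 mm above the bench) about the vertical pivot axis, rad: 0 at its rest stop, growing counterclockwise from above, up to 1.3. At 0 the arm points from the pivot at pi - 0.45 rad in the stand's frame. A return spring pulls it back with 5.5 N at the grip at 0, plus 1.9 N per rad. A short bar magnet sits on its other end
- grip: upright black cylindrical grip at the end of the lever, 20 mm diameter, 45 mm tall, its axis 135 mm from the pivot axis. Origin at the centre of its foot, 65 mm above the bench (top at 110 mm), z up. The nearest raised part is the pawl boss on the arm, 45 mm inward, top at 80 mm. It is rigid with the lever and turns with it
- pawl_tip (a point): centre of the round tip (radius 5 mm) of the spring pawl, a vertical plunger through the arm 90 mm from the pivot axis; from above a small pin in a dark boss. It rides 2.5 mm up over each stud and drops behind it: one click. Climbing a stud, the grip needs about 2 to 4 N more than the return spring alone; just past the crest about 3 N less. The studs do not hold the lever
- sector: aluminium arc plate under the lever with six round brass studs (10 mm across, 5 mm proud) 90 mm from the pivot axis. Origin on it at bench height; +x points at the first stud, the others follow every 0.18 rad counterclockwise from above. Clamped differently each time: the first crest lies 0.13 to 0.26 rad from the lever's rest; the gap after the fourth is centred 0.63 rad past the first
- timer: settling timer, fixed: a grey box 110 x 90 x 50 mm with a small round white dial and a black push button on top. Origin under its centre, z up. It stands to the left or right of the stand; a plain grey terminal box 110 x 90 x 40 mm without a button stands on the other side
- start (a joint): travel of the timer's push button, m: 0 up, 0.006 fully down; it starts to move at 1.5 N and is fully down at 5 N, and springs back
- start_top (a point): centre of the top face of the push button (28 mm diameter, round), 72 mm above the bench when up; the button is pressed straight down
- bezel: loose chrome compass bezel, a ring 100 mm across, 82 mm inside, 14 mm high; origin under its centre. Leave alone
- shadow_pin: loose brass shadow pin, 8 mm thick, 81 mm high on a 44 mm foot; origin under its foot. Leave alone
- teak_block: loose teak mounting block 90 x 60 x 30 mm; origin under its centre. Leave alone
- ball_left: black iron quadrant ball, 74 mm across on a 52 mm foot, 83 mm high, beyond and left of the stand; origin under its foot. Leave alone
- ball_right: the same kind of black iron quadrant ball, right of the stand; origin under its foot. Leave alone
- wrench: loose steel open-ended spanner 160 mm long lying flat near the front left; leave alone
Mind the look-alikes: they are no part of the job. Leave any pink look-alike of the timer alone.

How it is judged:
On the way, in this order (a step that is already met when the one before it is completed fails the run):
1. the timer's button is pressed fully down (value of joint start above 0.0048 m), for 0.05 s.
2. the button is let go and back up (value of joint start below 0.0015 m), for 0.1 s.
3. the lever is held by its grip with the pawl between the fourth and fifth stud (y of pawl_tip in the frame of sector between 0.0478 and 0.058 m and contact force between the fingers and grip above 0.5 N), for 0.3 s.
At the end, for the whole second after the job is handed in: The pawl tip stands between the fourth and the fifth stud (0.56 to 0.70 rad beyond the first stud about the pivot), the lever is still (under 0.05 rad/s), the fingers press on the grip with more than 0.5 N, and the timer's button is up (under 1.5 mm) (all of step 3 and velocity of joint lever between -0.05 and 0.05 rad/s and value of joint start below 0.0015 m); the arm keeps its last pose, push and grip.
It fails at once if the pawl went over the fifth stud (y of pawl_tip in the frame of sector above 0.062 m).
It fails at once if a loose thing was moved more than 30 mm (distance of any of bezel, shadow_pin, teak_block, ball_left, ball_right, wrench from where it was at the start of the episode above 0.03 m).
It fails at once if the shadow pin, a ball or the block was knocked over (angle between any of shadow_pin, teak_block, ball_left, ball_right's own z axis and vertical above 0.5 rad).
It also fails if it takes over 67 s, if anything falls off the work surface, if the arm or the gripper's body presses on something with over 40 N, if the wrist force passes 120 N, or if a joint passes its speed limit or range.

## Working session

There is one attempt and no reset: what is moved stays moved. The work goes in short steps, each a Python script; the robot and the scene stay as the last script left them, time stands still between calls to the robot, and variables do not carry over. Pictures are saved under pics/ and viewed, at most 10 in all, crops included, and the job is handed in when it is done.

```bash
mkdir -p pics; ls
cat > h.py <<'E'
import numpy as np, cv2
from workcell import arm, effector, readout, eyes
def shot(n,f=None):
    d=eyes.get_image(n)
    if f: cv2.imwrite('pics/'+f,d["img"]); np.savez('pics/'+f[:-4]+'.npz',K=d["camera_matrix"],T=d["cam_to_world"])
    return d["img"],np.array(d["camera_matrix"]),np.array(d["cam_to_world"])
def ray(K,T,u,v,z):
    r=T[:3,:3]@np.linalg.solve(K,[u,v,1.]); o=T[:3,3]
    return o+r*(z-o[2])/r[2]
def proj(K,T,p):
    c=T[:3,:3].T@(np.array(p)-T[:3,3]); q=K@c; return q[:2]/q[2]
E
python3 - <<'E'
from h import *
a=shot('top','top0.png');b=shot('scene','scene0.png')
print(a[1],a[2],b[2]); o=readout.observe(); print(o['t'],o['tool_rot'],o['eef_pos'])
E
```

```text
pics
[[376.13989229   0.         256.10403134]
 [  0.         376.13989229 194.80947103]
 [  0.           0.           1.        ]] [[ 0.02817601 -0.98384721  0.17677893  0.29896213]
 [-0.99941092 -0.03119314 -0.01431095  0.0558972 ]
 [ 0.01959408 -0.17627156 -0.98414654  0.95984069]
 [ 0.          0.          0.          1.        ]] [[-0.86700724  0.30990132 -0.39020458  1.05856734]
 [ 0.49805071  0.51440186 -0.69809471  1.12548199]
 [-0.01561851 -0.79959484 -0.60033671  0.97048016]
 [ 0.          0.          0.          1.        ]]
0.1 [ 1.19137578e-01  9.92877542e-01 -6.45536021e-04 -8.12393624e-05] [0.12409728 0.50976522 0.24472947]
```

View pics/top0.png

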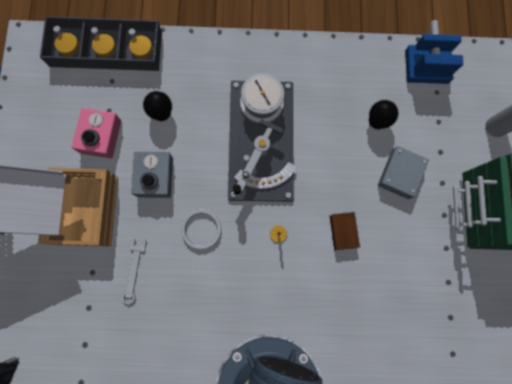

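View pics/scene0.png

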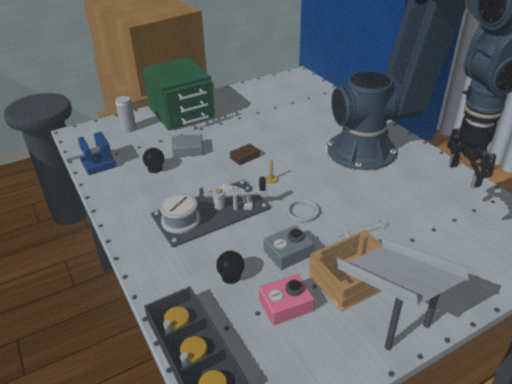

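Look-alikes, top view:
- **Button:** the grey timer button is at (150,181). The pink look-alike's is at (90,138), and the plain terminal box at (404,171) has none. I choose the grey one.
- **Grip:** the black grip is at (237,187). The black balls are at (157,105) and (383,114), and the shadow pin at (279,234). I choose the cylinder at the lever's end.

Next is a close crop to check both choices.

Run:
```python
import cv2,numpy as np
i=cv2.imread('pics/top0.png')
c=cv2.resize(i[125:210,130:305],None,fx=4.5,fy=4.5,interpolation=cv2.INTER_CUBIC); cv2.imwrite('pics/crop0.png',c); print(c.shape)
```

```text
(382, 788, 3)
```

View pics/crop0.png

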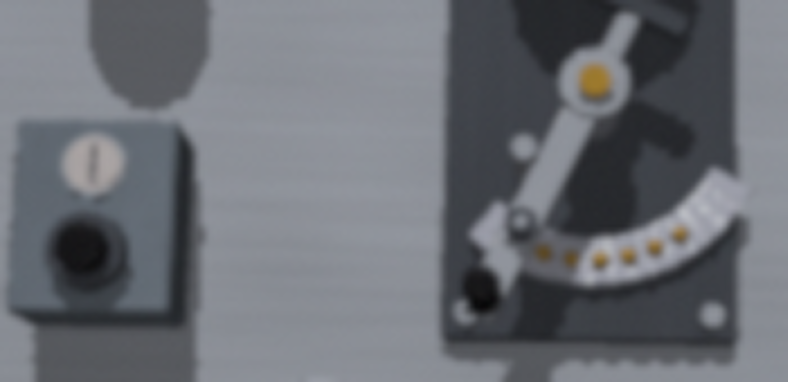

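The crop shows the grey timer with its black button at crop (85,246), i.e. pixel (149,180). The lever runs from the pivot cap at (595,80) to the black grip top at (482,283), and six brass studs run from (543,252) to (680,234).

Run:
```python
from h import *
from scipy.spatial.transform import Rotation as R
d=np.load('pics/top0.npz');K,T=d['K'],d['T']
P=lambda x,y,z: ray(K,T,130+x/4.5-.4,125+y/4.5-.4,z)
b=P(85,246,.072); piv=P(595,80,.07); g=P(482,284,.11); print(b,piv,g, np.linalg.norm((g-piv)[:2]))
for z in (.02,.03,.04):
    S=np.array([P(x,y,z) for x,y in [(543,252),(571,258),(600,260),(628,256),(654,246),(680,234)]])[:,:2]
    A=np.c_[2*S,np.ones(6)]; s=np.linalg.lstsq(A,(S**2).sum(1),rcond=None)[0]; 
    e=S-piv[:2]; print(z,s[:2],np.sqrt(s[2]+s[0]**2+s[1]**2),np.hypot(*e.T).round(4),np.diff(np.arctan2(e[:,1],-e[:,0]*0+e[:,0])).round(3))
q=np.array([.119,.993,0,0]);q/=np.linalg.norm(q)
effector.set_gripper(0.)
arm.goto(list(b[:2])+[.17],q)
i,K,T=shot('wrist','w0.png'); print(proj(K,T,b),T.round(3)); o=readout.observe();print(o['t'],o['eef_pos'],o['ft_force'],arm.tip_extent)
```

```text
[0.48816821 0.30252464 0.072     ] [0.59055789 0.03256196 0.07      ] [0.46678968 0.08862006 0.11      ] 0.13587156003019135
0.02 [0.589988   0.03299433] 0.08940822073111082 [0.0901 0.0899 0.0902 0.09   0.0891 0.09  ] [ 0.181 -6.1    0.179  0.178  0.184]
0.03 [0.58689146 0.03323802] 0.08845690822331641 [0.0922 0.092  0.0923 0.092  0.0908 0.0914] [ 0.175 -6.106  0.173  0.172  0.179]
0.04 [0.58379491 0.03348171] 0.08750559571551031 [0.0943 0.0942 0.0945 0.094  0.0926 0.0929] [ 0.169 -6.112  0.167  0.167  0.174]
[254.6826028  194.53258339] [[ 0.236  0.925  0.298  0.412]
 [ 0.972 -0.224 -0.072  0.321]
 [-0.     0.306 -0.952  0.299]
 [ 0.     0.     0.     1.   ]]
2.4833 [0.48759407 0.30346965 0.17030249] [ 0.68692582 -1.69654895  0.55691895] 0.014
```

View pics/w0.png

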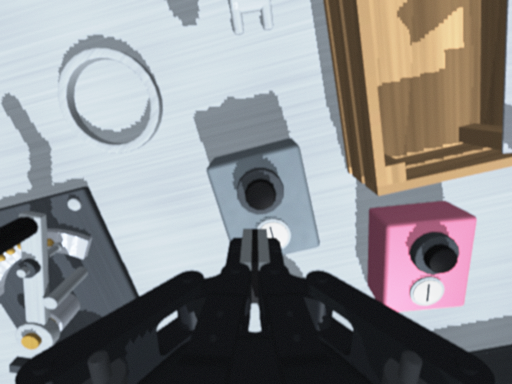

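The wrist view confirms the button at about (260,191) against a predicted (255,194), so it is within 4 mm. The pink box is clearly separate at (430,255). Pressing, then looking at the lever from above.

Run:
```python
from h import *
d=np.load('pics/w0.npz'); bw=ray(d['K'],d['T'],260,190,.072); print(bw)
b=(bw[:2]+[.4882,.3025])/2
def f(): return readout.observe()['ft_force'].copy() if hasattr(readout.observe()['ft_force'],'copy') else readout.observe()['ft_force']
arm.move_straight([*b,.10]); f0=np.array(f())
hit=arm.move_straight([*b,.074],feed=.02,threshold=12); arm.pause(.15)
o=readout.observe(); print(hit,o['eef_pos'],np.array(o['ft_force'])-f0)
np.save('b.npy',b)
```

```text
[0.4852058 0.3080026 0.072    ]
True [0.48669037 0.30523178 0.08003297] [-2.53221706 -0.12932347  7.69317874]
```

Run:
```python
from h import *
b=np.load('b.npy')
arm.move_straight([*b,.20]); 
# view from above the grip side
q=np.array([.119,.993,0,0]);q/=np.linalg.norm(q)
arm.goto([.47,.09,.26],q)
effector.set_gripper(.45)
d=np.load('pics/top0.npz');print('pin',ray(d['K'],d['T'],279,234,.01),'block',ray(d['K'],d['T'],345,231,.03))
i,K,T=shot('wrist','w1.png'); i2=shot('top','top1.png'); o=readout.observe();print(o['t'],o['qpos'],o['ft_force'],proj(K,T,[.4668,.0886,.11]),proj(K,T,[.5905,.0326,.07]))
```

```text
pin [ 0.37104125 -0.0184684   0.01      ] block [ 0.38180209 -0.18066087  0.03      ]
6.6167 [ 1.89589940e-01  1.53879279e-01 -8.43803577e-02  1.33265372e+00
  1.13514965e-05  4.27797729e-01] [ 0.31262601 -0.44665438  0.66327899] [252.95457481 175.54975913] [234.42120342 264.27587882]
```

View pics/w1.png

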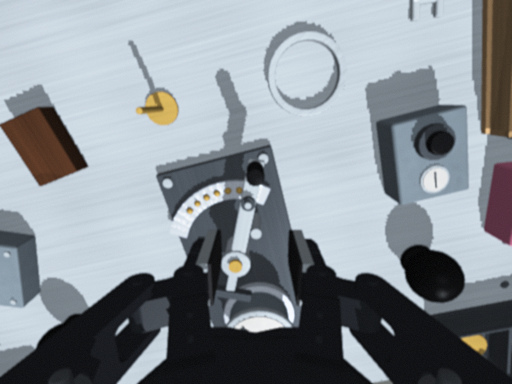

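The wrist view shows the pivot cap at (235,265) and the grip top at (254,173), both as predicted. The studs run from (239,190) to (190,211). The shadow pin at (160,107) is 75 mm or more clear of the grip's path. Next I get the stud angles from both views, then grasp.

```bash
cat >> h.py <<'E'
from scipy.spatial.transform import Rotation as R
def quat(phi):
    y=-np.array([-np.sin(phi),np.cos(phi),0]); z=np.array([0,0,-1.]); x=np.cross(y,z)
    return R.from_matrix(np.c_[x,y,z]).as_quat()
def studs(img,K,T,piv,z=.021,rmax=.1):
    hsv=cv2.cvtColor(cv2.resize(img,None,fx=4,fy=4,interpolation=cv2.INTER_CUBIC),cv2.COLOR_BGR2HSV)
    m=cv2.inRange(hsv,(10,90,60),(30,255,255))
    n,_,st,c=cv2.connectedComponentsWithStats(m); out=[]
    for k in range(1,n):
        p=ray(K,T,(c[k][0]+.5)/4-.5,(c[k][1]+.5)/4-.5,z); e=p[:2]-piv
        if .08<np.hypot(*e)<rmax and st[k,4]>20: out.append((round(float(np.arctan2(e[1],e[0])%(2*np.pi)),3),round(float(np.hypot(*e)),4),int(st[k,4])))
    return sorted(out)
E
python3 - <<'E'
from h import *
piv=np.array([.5905,.0326])
for n in('top1','w1'):
    d=np.load(f'pics/{n}.npz'); im=cv2.imread(f'pics/{n}.png'); print(n,studs(im,d['K'],d['T'],piv))
d=np.load('pics/w1.npz');K,T=d['K'],d['T']
p=ray(K,T,235,265,.07);g=ray(K,T,254.5,172,.11)
for g in (g,np.array([.4668,.0886])): print(p,g,np.arctan2(g[1]-piv[1],g[0]-piv[0]))
phi=np.arctan2(.056,-.1237); g=piv+.135*np.array([np.cos(phi),np.sin(phi)])
print(phi,g)
arm.goto([*g,.17],quat(phi)); arm.move_straight([*g,.091],feed=.08,threshold=10)
o=readout.observe();print(o['t'],o['eef_pos'],o['ft_force'],o['qpos'])
shot('scene','s1.png')
im=cv2.imread('pics/s1.png');cv2.imwrite('pics/s1c.png',cv2.resize(im[130:260,150:330],None,fx=4,fy=4))
E
```

```text
top1 []
w1 [(2.849, 0.0888, 351), (3.03, 0.0886, 346), (3.213, 0.0884, 298), (3.398, 0.0883, 307), (3.582, 0.0882, 274), (3.765, 0.0884, 302)]
[0.59176137 0.03306513 0.07      ] [0.46345329 0.09108173 0.11      ] 2.7101925332029175
[0.59176137 0.03306513 0.07      ] [0.4668 0.0886] 2.716488899150784
2.716488899150784 [0.46751555 0.08827607]
8.2083 [0.46789283 0.08835675 0.09144892] [-0.19548996  0.47405216 -0.29642583] [ 1.86635817e-01  2.62640069e-01 -4.02410437e-01  9.04916622e-01
  9.80303540e-06  6.11676329e-01]
```

View pics/s1c.png

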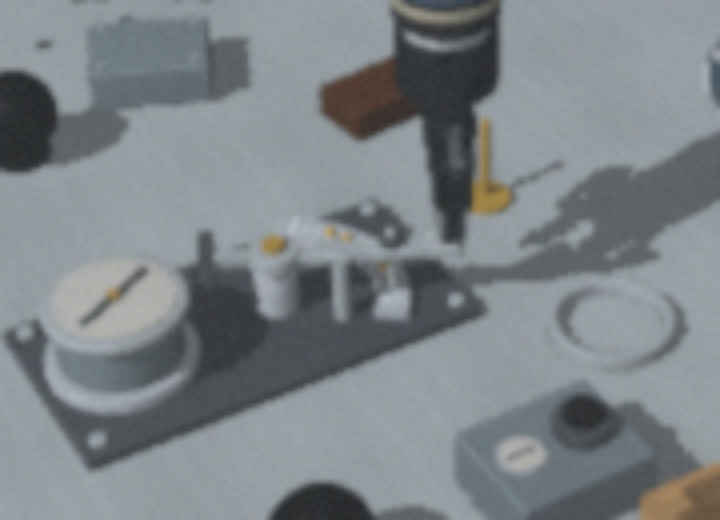

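The view shows the fingers straddling the grip at the lever's end, with nothing else touched. I grasp it and swing along the arc.

Run:
```python
from h import *
piv=np.array([.591,.0328]); 
d=np.load('pics/top0.npz')
a=[]
for x,y in [(543,252),(571,258),(600,260),(628,256),(654,246),(680,234)]:
    p=ray(d['K'],d['T'],130+x/4.5-.4,125+y/4.5-.4,.021); a.append(np.arctan2(p[1]-piv[1],p[0]-piv[0])%(2*np.pi))
print('top first',np.mean(a)-.45)
effector.set_gripper(0.,60); o=readout.observe(); print(o['grip_width'],o['grasp_force'],o['ft_force'])
g=np.array(o['eef_pos']); phi0=np.arctan2(g[1]-piv[1],g[0]-piv[0]); r=np.hypot(*(g[:2]-piv)); print(phi0,r)
for phi in np.linspace(phi0,3.30,11)[1:]:
    arm.move_straight([piv[0]+.135*np.cos(phi),piv[1]+.135*np.sin(phi),g[2]],quat(phi),feed=.06)
    o=readout.observe(); F=np.array(o['ft_force']); t=np.array([-np.sin(phi),np.cos(phi)]); n=np.array([np.cos(phi),np.sin(phi)])
    e=np.array(o['eef_pos'])[:2]-piv
    print(round(o['t'],2),phi.round(3),(np.arctan2(e[1],e[0])%(2*np.pi)).round(3),'tan',(F[:2]@t).round(1),'rad',(F[:2]@n).round(1),'z',F[2].round(1),o['grip_width'],o['grasp_force'])
shot('top','top2.png')
im=cv2.imread('pics/top2.png');cv2.imwrite('pics/top2c.png',cv2.resize(im[60:260,170:350],None,fx=3,fy=3,interpolation=cv2.INTER_CUBIC))
```

```text
top first 2.8568616635791217
0.21672893256831677 58.535964488983154 [0.42345195 5.08190246 3.74417299]
2.7106756430820877 0.135123704178099
8.83 2.77 2.765 tan -5.6 rad 0.8 z -3.1 0.21627467346895723 59.799174070358276
9.12 2.829 2.823 tan -6.6 rad 0.3 z -3.7 0.21413019442135003 59.87103044986725
9.4 2.887 2.886 tan -3.4 rad -0.7 z -2.3 0.21668101549979576 59.950159192085266
9.68 2.946 2.942 tan -6.7 rad -1.3 z -3.5 0.215926361892945 59.868671894073486
9.97 3.005 2.999 tan -7.6 rad -1.7 z -3.0 0.2164806771129721 59.87675964832306
10.25 3.064 3.062 tan -4.3 rad -2.6 z -3.2 0.21389429967535034 59.851335883140564
10.53 3.123 3.119 tan -7.6 rad -3.6 z -5.0 0.21539821405729398 59.79241669178009
10.82 3.182 3.176 tan -7.4 rad -3.7 z -3.0 0.21995800421006742 59.843825697898865
11.1 3.241 3.239 tan -4.8 rad -4.1 z -3.2 0.2176845583543034 59.78825032711029
11.38 3.3 3.295 tan -7.4 rad -5.0 z -4.2 0.21382861483841636 59.77366805076599
```

View pics/top2c.png

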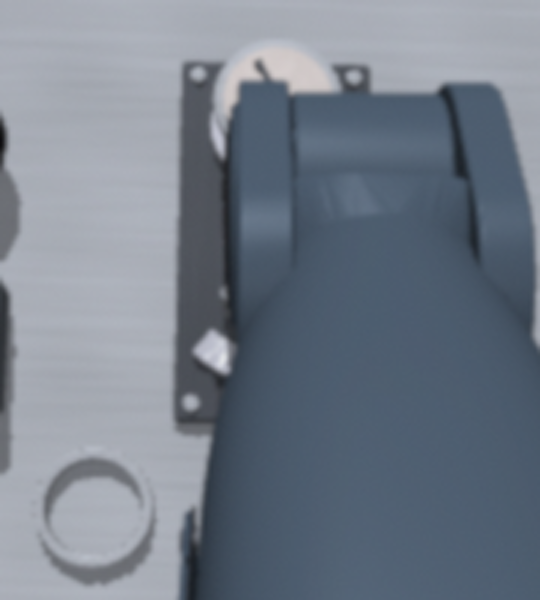

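The arm hides the lever in the top view, but the forces are clear. The tangential pull dips just past 2.86, 3.04 and 3.22 rad, so three clicks are done, matching the stud angles. Now fine steps over the fourth crest (about 3.397) to the gap centre (about 3.487).

Run:
```python
from h import *
piv=np.array([.591,.0328]); z=readout.observe()['eef_pos'][2]
for phi in [3.33,3.355,3.38,3.395,3.41,3.425,3.44,3.46,3.475,3.488]:
    arm.move_straight([piv[0]+.135*np.cos(phi),piv[1]+.135*np.sin(phi),.0914],quat(phi),feed=.04)
    o=readout.observe(); F=np.array(o['ft_force']); t=np.array([-np.sin(phi),np.cos(phi)])
    e=np.array(o['eef_pos'])[:2]-piv
    print(round(o['t'],2),phi,(np.arctan2(e[1],e[0])%(2*np.pi)).round(3),'tan',(F[:2]@t).round(1),'z',F[2].round(1),round(o['grasp_force'],1))
arm.pause(.6)
i,K,T=shot('wrist','w2.png')
print(proj(K,T,[*piv,.07]))
print(studs(i,K,T,piv))
```

```text
11.68 3.33 3.323 tan -7.7 z 0.2 60.3
11.93 3.355 3.347 tan -9.1 z 1.1 60.3
12.18 3.38 3.374 tan -7.6 z 0.6 60.3
12.43 3.395 3.389 tan -5.9 z 1.0 60.2
12.68 3.41 3.405 tan -5.4 z 0.3 60.2
12.93 3.425 3.421 tan -4.8 z -0.3 60.2
13.18 3.44 3.438 tan -4.5 z 1.2 60.2
13.43 3.46 3.455 tan -5.9 z 0.2 60.2
13.68 3.475 3.469 tan -7.3 z 0.7 60.2
13.93 3.488 3.482 tan -6.5 z -0.2 60.2
[255.55498852 393.98819454]
[(2.851, 0.0899, 821), (3.022, 0.0922, 73)]
```

View pics/w2.png

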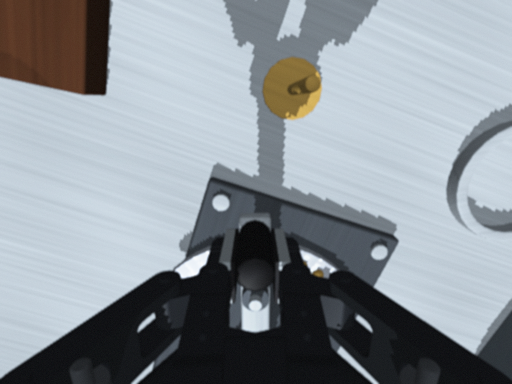

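The wrist view shows the grip held at (256,250) and the pawl pin at (256,304), in line with the fingers, with the pin and bezel where they stood. The fourth dip came at about 3.43 rad. The lever now sits 0.63 rad past the first stud, so I hand in.

```bash
python3 -c "
from h import *
print(arm.hand_in())"
```

```text
the job is handed in; nothing more can be done
None
```

I pressed the timer button fully down and let it go, then swung the lever four clicks; the job is handed in with the grip held still about 0.63 rad past the first stud, and the judge returned no verdict.

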